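# Reset the lamp demonstration dimmer and set it to its pointer

## Task

On the sloping lamp demonstration console under the light bar, slide the black dimmer grip all the way to its off stop (the right-hand end, at the dark stop plate, where the printed bars are shortest) to reset it, and then slide it back along its track until the grip is level with the metal pointer, centre to tip. Let go of it there. Do not shift the pointer, and do not knock or push about the globe lamp, the carton and the power strip that stand around the console.

Things in the scene. Friction and masses are not known exactly. Their poses are not given: they have to be found in the camera images.
- console: Fixed white wedge console, 420 mm wide (y), 180 mm deep (x). Origin on the table right below the middle of the track; x away from the robot, y to its left along the track, z up; yaw within 0.3 rad. The face rises away from the robot at 25 degrees: 75 mm high at the track (x = 0), 42 mm at its front edge (x = -71 mm), 124 mm at the back (x = 104 to 124 mm).
- light_bar (a point): Middle of the underside of the fixed light bar over the track, 258 mm above the table; axes as the console's. Bar 40 mm deep (x), 540 mm long (y), 34 mm thick, on two 22 mm posts 245 mm either side. A tool cannot come upright onto the grip: it must lean back towards the robot by about 30 degrees.
- off_stop (a point): Middle of the dark off stop on the face, a plate 70 mm up the slope and 20 mm along the track with a 12 mm high lug at each end; 46 mm between the lugs leaves room for a finger. It lies at the off end of the track (the robot's right, -y); at the stop the grip's side is flush (0.5 mm) with the lugs. Axes as the grip's.
- dimmer_grip (a point): Black dimmer grip, a block 22 mm thick along the track, 70 mm long up the slope, standing 50 mm square out of the face. The point is on its centre plane, 30 mm out from the face (20 mm below its top). x up the slope, y along the track to the robot's left, z square out of the face. Pinch it across the 22 mm. It slides with about 2.5 N, with a hard stop at each end, and stays where it is left.
- dimmer (a joint): Position of the dimmer grip along its track in metres: 0 at the off stop (the robot's right, -y end), growing to the left to 0.18 at the other end. 0.09 is the console's middle.
- pointer_tip (a point): Tip of the pointer, an aluminium arrow plate 64 mm long, 34 mm wide, 14 mm thick on the upper part of the face, pointing down the slope at the track. The point is the tip's upper edge, 44 mm up the slope from the track's line, 9 mm clear of the grip. Axes as the grip's; level means that grip and tip have the same place along y. It yields only to some 30 N.
- lamp: Loose globe lamp, a 100 mm white ball on a 90 mm round metal foot, 135 mm tall, beside one end of the console. Origin at the centre of its underside, z up.
- carton: Loose upright cardboard carton, 70 x 90 x 120 mm tall, beside the other end of the console. Origin at the centre of its underside, z up.
- strip: Loose white power strip, 52 x 220 x 38 mm, lying in front of the console on the robot's side. Origin at the centre of its underside, z up, y along its length.

How it is judged:
On the way:
1. the dimmer grip is run all the way to its off stop (within 4 mm) (value of joint dimmer below 0.004 m), for 0.1 s.
At the end, for the whole second after the job is handed in: The dimmer grip's centre is level with the pointer's tip along the track within 6 mm either way, at rest and released, and the pointer is within 6 mm of where it was (y of dimmer_grip in the frame of pointer_tip between -0.006 and 0.006 m and velocity of joint dimmer between -0.005 and 0.005 m/s and distance of pointer_tip from where it was at the start of the episode below 0.006 m); the robot touches nothing.
It fails at once if the pointer is shifted by more than 6 mm (distance of pointer_tip from where it was at the start of the episode above 0.006 m).
It fails at once if the globe lamp is pushed more than 30 mm or tipped over (distance of lamp from where it was at the start of the episode above 0.03 m or angle between lamp's own z axis and vertical above 0.35 rad).
It fails at once if the carton is pushed more than 30 mm or tipped over (distance of carton from where it was at the start of the episode above 0.03 m or angle between carton's own z axis and vertical above 0.35 rad).
It fails at once if the power strip is pushed more than 30 mm or tipped over (distance of strip from where it was at the start of the episode above 0.03 m or angle between strip's own z axis and vertical above 0.35 rad).
It also fails if it takes over 48 s, if anything falls off the work surface, if the arm or the gripper's body presses on something with over 40 N, if the wrist force passes 120 N, or if a joint passes its speed limit or range.

## Robot

A 7-joint arm with a two-finger parallel gripper is mounted at the origin on the work surface. World frame = base frame: x ahead of the robot, y to its left, z up, the work surface at z = 0. Lengths are in m, angles in rad, forces in N, time in s.
With the tool pointing down it reaches from about 0.425 to 0.925 m from the base axis. Payload 6.8 kg.
Tool frame: the origin (TCP) lies at the very end of the fingers, on their centre line; the grasp point (between the pads) lies 19 mm behind it; z points along the fingers, y is the line along which they close (so a half turn about z gives the same grasp; the last joint's range is limited). The gripper opens to 85 mm and grips with 20 to 120 N. Pads are 22 mm wide; open, the fingers measure 114 mm over their backs; the gripper's body (76 mm by 85 mm) begins 54 mm behind the grasp point. The pads swing forward as they close: fully open they stand 13 mm farther back than shut.
Start: joints at [1.237, 0.477, 0.022, 1.555, -0.011, 1.109, -0.083], TCP at [0.151, -0.658, 0.231] pointing down, gripper open.
Joint ranges: [-2.96, 2.96], [-0.34, 2.1], [-1.41, 1.46], [0.24, 2.44], [-1.37, 4.51], [0.17, 1.92], [-2.96, 2.96]. Speed limits (rad/s): [2.39, 2.39, 3.14, 3.14, 3.14, 3.14, 3.14].

## Interface

Orientations are given as a unit quaternion [w, x, y, z].
In Python, from station import bot gives the robot as it stands.
- The arm moves only by the tool jog_arm, never from a script. Its argument "motion" is a list of rows, each a list of 7 numbers: the turn, a rotation vector about the tool's x, y, z in rad, then the shift along the tool's x, y, z in mm, then the finger opening in mm, from 0 to 85.4. A call has 1 to 10 rows; each row is the pose to reach, as a shift and turn from the pose commanded when the call began, along the tool's axes at that moment; what a row does not reach only later rows make up. A row lasts 1/8 s, in which the tool goes at most 62.5 mm and 10.7 degrees, less where a joint would pass 70% of its speed; a pose out of reach is approached as far as the arm can. A call with a gripper value outside its range is refused whole. The fingers move at their own pace and stop on an object; "grip_force" is the grip in N (left out, the last holds). Time passes only in rows, so rows that repeat a pose let the fingers close. It gives the time, the measured TCP pose, the force, the opening and the grip force at its end, in the units of the state.
- bot.get_obs(): the state, without advancing time (a new reading comes with each control period).
- bot.read_camera(name): name is "side" or "top"; returns a dict with "pixels" (480x640x3 uint8, red, green, blue), "camera_matrix" (3x3 intrinsics, pixels), "distortion" ([k1, k2, p1, p2, k3] as OpenCV has them; the pictures are not rectified), "T" (4x4, takes a point from camera to world coordinates). Camera axes: x right, y down, z forward; pixel columns grow to the right and rows downward; lengths in m; the calibration is good to about 2 mm. A picture is of the moment at which its call begins. There is no depth.
- bot.hand_in(): hands the job in; it is judged then, once.
Trained networks look in a picture, given as the dict that the camera call returned (one of the last four; its "shot" number tells which), for a name from the list of things; names that differ only in an ending like _2 or _b are one class to them, and where a whole thing is asked for, a point or a joint stands for the part that bears it (a point fixed in the world has none). Each returns a list of dicts, best first, with "score" (0 to 1); they miss things now and then, are a little off and sometimes report something else, mostly with a low value. They report only what shows in the picture. A call takes as long as a camera call.
- bot.spot_in(thing, picture): "xy" ([column, row] in pixels, amid what is visible of it).
- bot.tip_of(thing, picture): "xy" ([column, row] in pixels: a listed point, or the origin of a listed thing).
The state is a dict: "t": time; "q": joint angles; "joint_vel": joint speeds; "joint_torque": joint torques, N m; "eef_pos": TCP position; "tool_rot": TCP orientation; "contact_force": force on the tool from outside, world axes, zero at the start; "torque": the same for the moment, N m; "gripper_width": opening from 0.0 (shut) to 1.0 (fully open); "grasp_force": force on a finger pad.
Only numpy, scipy, OpenCV 4.12 (cv2) and the standard library are available. Lean on these libraries where they do the work, as an engineer would, in place of code of your own. Each camera call takes 0.05 s, during which the arm holds its last target. There are 200 camera calls.

## Working session

There is one attempt and no reset: what is moved stays moved. The work goes in short steps, Python scripts to look and compute and a tool call to move; the robot and the scene stay as the last step left them, time stands still between calls to the robot, and variables do not carry over. Pictures are saved under pics/ and viewed, at most 10 in all, crops included, and the job is handed in when it is done.

Besides the shell and the picture viewer there is one more tool, called in YAML: its name, and indented under it one key for each argument. jog_arm: Moves the arm, as the interface text tells. Its arguments: {"type":"object","properties":{"motion":{"type":"array"},"grip_force":{"type":"number"}},"required":["motion"]}

```bash
mkdir -p pics; ls; python3 - <<'E'
from station import bot
import cv2,numpy as np
o=bot.get_obs();print({k:np.round(v,3) for k,v in o.items()})
for c in ("top","side"):
    p=bot.read_camera(c);print(c,p["shot"],p["camera_matrix"],p["distortion"],np.round(p["T"],3))
    cv2.imwrite(f"pics/{c}0.png",p["pixels"][:,:,::-1])
    for n in ("console","off_stop","dimmer_grip","pointer_tip","light_bar","lamp","carton","strip"):
        print(n,[(np.round(d["xy"],1).tolist(),round(d["score"],2)) for d in bot.tip_of(n,p)[:2]])
E
```

```text
pics
{'t': np.float64(0.0), 'q': array([ 1.237,  0.478,  0.022,  1.556, -0.012,  1.109, -0.083]), 'joint_vel': array([ 0.001,  0.001, -0.002,  0.002, -0.002, -0.   ,  0.002]), 'joint_torque': array([-2.0000e-03, -5.9646e+01,  1.6070e+00, -2.8120e+01,  1.2000e-02,
        9.0000e-03,  0.0000e+00]), 'eef_pos': array([ 0.151, -0.657,  0.23 ]), 'tool_rot': array([-0.001,  0.994,  0.113, -0.   ]), 'contact_force': array([-0.603, -0.599,  0.365]), 'torque': array([ 0.001, -0.035, -0.009]), 'grasp_force': np.float64(0.0), 'gripper_width': np.float64(1.0)}
top 1 [[511.1259051    0.         318.36444443]
 [  0.         511.1259051  242.39330264]
 [  0.           0.           1.        ]] [-0.12292491  0.          0.          0.          0.        ] [[-0.021 -0.989  0.144  0.394]
 [-0.999  0.025  0.027  0.015]
 [-0.031 -0.143 -0.989  1.535]
 [ 0.     0.     0.     1.   ]]
console [([311.4, 257.0], 0.71), ([299.2, 238.5], 0.44)]
off_stop [([310.0, 258.0], 0.72), ([317.5, 258.1], 0.58)]
dimmer_grip [([317.7, 260.7], 0.4)]
pointer_tip [([302.7, 239.0], 0.57)]
light_bar [([303.4, 249.8], 0.61)]
lamp [([189.6, 238.1], 0.69), ([346.5, 261.9], 0.24)]
carton [([419.5, 293.7], 0.91)]
strip [([307.9, 303.8], 0.91)]
side 2 [[477.40059348   0.         319.91336838]
 [  0.         477.40059348 235.23174386]
 [  0.           0.           1.        ]] [-0.12873575  0.          0.          0.          0.        ] [[ 0.99   0.128 -0.065  0.63 ]
 [ 0.143 -0.85   0.507 -0.492]
 [ 0.009 -0.511 -0.86   1.046]
 [ 0.     0.     0.     1.   ]]
console [([325.9, 249.6], 0.76)]
off_stop [([308.6, 275.4], 0.66)]
dimmer_grip [([317.0, 236.6], 0.59)]
pointer_tip [([340.6, 222.0], 0.59)]
light_bar [([323.8, 185.6], 0.72), ([314.7, 235.3], 0.52)]
lamp [([362.2, 142.0], 0.7)]
carton []
strip [([269.5, 238.0], 0.78), ([308.3, 274.5], 0.45)]
```

View pics/top0.png

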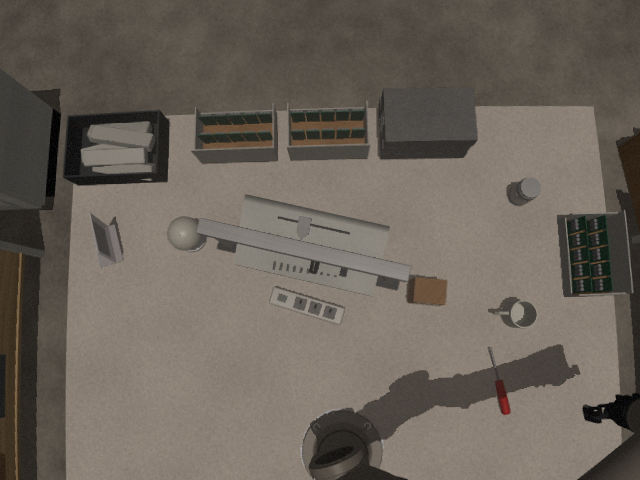

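View pics/side0.png

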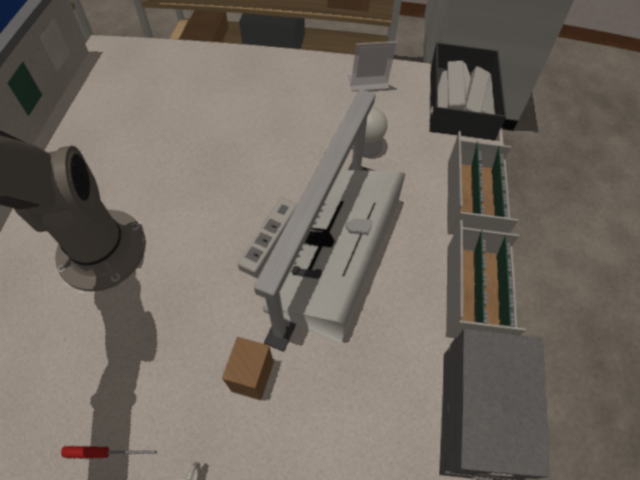

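```bash
python3 - <<'E'
import cv2
a=cv2.imread("pics/top0.png")[180:320,190:440];cv2.imwrite("pics/t1.png",cv2.resize(a*1,None,fx=3.2,fy=3.2,interpolation=2))
a=cv2.imread("pics/side0.png")[150:340,250:420];cv2.imwrite("pics/s1.png",cv2.resize(a,None,fx=3,fy=3,interpolation=2))
E
```

```text
(no output)
```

View pics/t1.png

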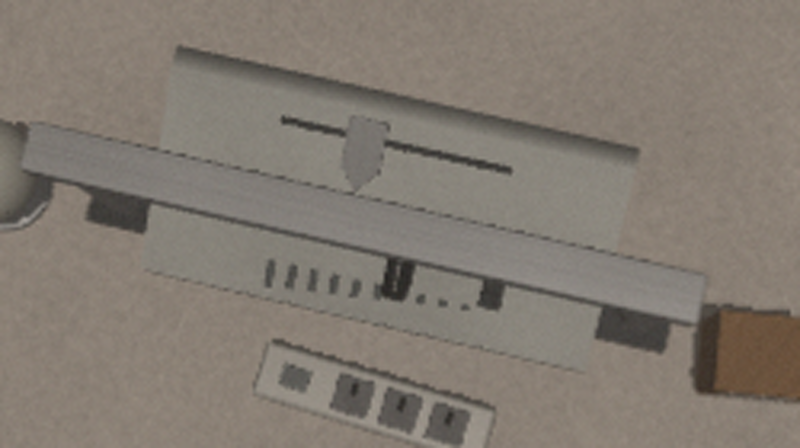

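View pics/s1.png

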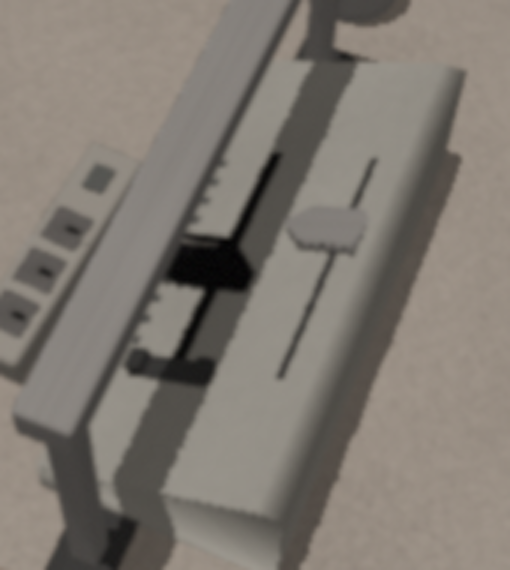

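```bash
cat > h.py <<'E'
import numpy as np,cv2,json
from scipy.optimize import least_squares
from scipy.spatial.transform import Rotation as R
S,C=np.sin(np.radians(25)),np.cos(np.radians(25))
def face(u,y,n): return [C*u-S*n,y,.075+S*u+C*n]   # console frame
def proj(p,P):
    T=np.linalg.inv(np.array(p["T"])); r,_=cv2.Rodrigues(T[:3,:3])
    return cv2.projectPoints(np.float64(P).reshape(-1,1,3),r,T[:3,3],np.array(p["camera_matrix"]),np.array(p["distortion"]))[0][:,0]
def world(v,P):
    c,s=np.cos(v[2]),np.sin(v[2]);P=np.atleast_2d(np.float64(P))
    return np.c_[v[0]+c*P[:,0]-s*P[:,1],v[1]+s*P[:,0]+c*P[:,1],P[:,2]]
E
python3 - <<'E'
from h import *
from station import bot
pt=bot.read_camera("top");ps=bot.read_camera("side")
json.dump({c:{k:np.array(p[k]).tolist() for k in ("T","camera_matrix","distortion")} for c,p in (("top",pt),("side",ps))},open("cam.json","w"))
U=lambda a:np.array(a)/3.2+[190,180]; V=lambda a:np.array(a)/3+[250,150]
top=[((145,270),(-.071,.21,.042)),((585,371),(-.071,-.21,.042)),((35,122),(.02,.27,.292)),((22,168),(-.02,.27,.292)),((706,272),(.02,-.27,.292)),((693,325),(-.02,-.27,.292)),((178,47),(.124,.21,.124)),((639,150),(.124,-.21,.124))]
side=[((15,408),(-.02,-.27,.292)),((72,432),(.02,-.27,.292)),((463,70),(.124,.21,.124)),((275,517),(.124,-.21,.124)),((40,480),(-.071,-.21,.042))]
tx=U([a for a,_ in top]);tP=[b for _,b in top];sx=V([a for a,_ in side]);sP=[b for _,b in side]
f=lambda v:np.r_[proj(pt,world(v,tP))-tx,proj(ps,world(v,sP))-sx].ravel()
r=least_squares(f,[.5,0,-.2],loss="soft_l1");v=r.x;print("console",v);print(np.round(f(v).reshape(-1,2),1).tolist())
np.save("v.npy",v)
def yfit(p,px,u,n,name):
    q=least_squares(lambda w:(proj(p,world(v,face(w[1],w[0],n)))-px).ravel(),[0,u]).x
    print(name,"y,u",np.round(q,4))
yfit(pt,U((357,193)),.044,.014,"ptr top eye");yfit(ps,V((288,228)),.044,.014,"ptr side eye")
yfit(pt,[302.7,239],.044,.014,"ptr top net");yfit(ps,[340.6,222],.044,.014,"ptr side net")
yfit(pt,[317.7,260.7],0,.03,"grip top");yfit(ps,[317,236.6],0,.03,"grip side")
yfit(pt,U((397,298)),-.035,.05,"grip front top edge, eye")
yfit(pt,U((491,308)),-.035,.012,"stop front lug top");yfit(ps,V((135,360)),-.03,.012,"stop side front lug");yfit(ps,V((205,372)),.03,.012,"stop side back lug")
def ray(p,px,z):
    K=np.array(p["camera_matrix"]);a=cv2.undistortPoints(np.float64([[px]]),K,np.array(p["distortion"]))[0,0];T=np.array(p["T"])
    d=T[:3,:3]@[*a,1];o=T[:3,3];return o+d*(z-o[2])/d[2]
for n,px,z in(("strip",[307.9,303.8],0),("lamp",[189.6,238.1],0),("carton",[419.5,293.7],0)):
    w=ray(pt,px,z);print(n,np.round(w,3))
v0=v;print("off stop world",world(v,face(0,-.101,0)),"grip?")
E
```

```text
console [ 0.56553378  0.08792997 -0.25914127]
[[-2.0, 0.2], [-0.7, 2.3], [-0.4, -4.1], [-0.6, -3.2], [1.3, -1.0], [1.8, -1.6], [-0.3, 0.8], [0.1, 2.2], [-0.1, 1.0], [1.8, 1.5], [-0.3, -0.9], [-1.1, -0.1], [-4.4, -7.4]]
ptr top eye y,u [0.0241 0.0484]
ptr side eye y,u [0.0156 0.059 ]
ptr top net y,u [0.0217 0.053 ]
ptr side net y,u [0.0256 0.0403]
grip top y,u [-0.0338  0.0059]
grip side y,u [-0.0334  0.0096]
grip front top edge, eye y,u [-0.0324 -0.0254]
stop front lug top y,u [-0.1142 -0.0282]
stop side front lug y,u [-0.1185 -0.0181]
stop side back lug y,u [-0.1189  0.0452]
strip [0.432 0.092 0.   ]
lamp [0.64  0.454 0.   ]
carton [ 0.454 -0.242  0.   ]
off stop world [[ 0.53965247 -0.00969767  0.075     ]] grip?
```

```bash
python3 - <<'E'
from h import *
cam=json.load(open("cam.json"));pt,ps=cam["top"],cam["side"]
U=lambda a:np.array(a)/3.2+[190,180]; V=lambda a:np.array(a)/3+[250,150]
# front corners, back corners; nets; params x,y,yaw, bar dx,dy, ptr y, grip y
def model(w):
    v=w[:3];b=lambda x,y,z:(x+w[3],y,z)
    t=[((145,270),(-.071,.21,.042)),((585,371),(-.071,-.21,.042)),((178,47),(.124,.21,.124)),((639,150),(.124,-.21,.124)),
     ((35,122),b(.02,.27,.292)),((22,168),b(-.02,.27,.292)),((706,272),b(.02,-.27,.292)),((693,325),b(-.02,-.27,.292)),
     ((357,193),face(.044,w[4],.014)),((361,189),face(.044,w[4],.014)),((408,258),face(0,w[5],.03)),((397,298),face(-.035,w[5],.05)),((491,308),face(-.035,-.1115,.012))]
    s=[((15,408),b(-.02,-.27,.292)),((72,432),b(.02,-.27,.292)),((463,70),(.124,.21,.124)),((275,517),(.124,-.21,.124)),
     ((288,228),face(.044,w[4],.014)),((272,216),face(.044,w[4],.014)),((201,260),face(0,w[5],.03)),((135,360),face(-.03,-.1115,.012)),((205,372),face(.03,-.1115,.012))]
    # small per-camera pixel shift (calibration)
    return np.r_[proj(pt,world(v,[b for _,b in t]))-U([a for a,_ in t])+w[6:8],proj(ps,world(v,[b for _,b in s]))-V([a for a,_ in s])+w[8:10],[w[6:8],w[8:10]]]
r=least_squares(lambda w:model(w).ravel(),[.56,.08,-.24,0,.02,-.03,0,0,0,0],loss="soft_l1")
print(np.round(r.x,4));print(np.round(model(r.x),1).tolist());np.save("w.npy",r.x)
E
```

```text
[ 0.5714  0.0873 -0.2493 -0.0116  0.0234 -0.0312  0.6096  0.2955  0.0019
  0.5353]
[[-1.1, -0.7], [0.4, -0.1], [-0.1, -0.3], [0.6, -0.4], [-1.1, -0.7], [-1.1, 0.3], [1.2, 0.4], [1.9, -0.2], [0.6, -0.2], [-0.7, 1.1], [-0.2, -0.1], [-0.1, 1.2], [-0.5, -0.2], [-1.5, 0.6], [0.4, 0.9], [1.4, -0.5], [2.9, 1.0], [-1.9, -2.2], [3.4, 1.8], [-0.5, -0.0], [-0.1, -1.8], [-1.3, -2.5], [0.6, 0.3], [0.0, 0.5]]
```

```bash
cat >> h.py <<'E'
def tool(w,lean):
    cx,cy=np.r_[np.cos(w[2]),np.sin(w[2]),0],np.r_[-np.sin(w[2]),np.cos(w[2]),0]
    z=np.sin(lean)*cx-np.cos(lean)*np.r_[0,0,1];y=-cy
    return R.from_matrix(np.c_[np.cross(y,z),y,z])
def cur(o):
    q=o["tool_rot"];return R.from_quat([q[1],q[2],q[3],q[0]]),np.array(o["eef_pos"])
def row(o,Rt,p):
    Rc,pc=cur(o);return np.round(np.r_[(Rc.inv()*Rt).as_rotvec(),Rc.inv().apply(np.array(p)-pc)*1000],3).tolist()
E
python3 - <<'E'
from h import *
from station import bot
w=np.load("w.npy");o=bot.get_obs();L=np.radians(31)
Rt=tool(w,L);Rd=tool(w,0)
g=world(w,face(0,w[5],.014))[0];pre=g-Rt.as_matrix()[:,2]*.075;w1=world(w,[-.10,w[5],.27])[0]
print("g",g,"pre",pre,"w1",w1)
print("A",row(o,cur(o)[0],[.26,-.52,.36]));print("B",row(o,Rd,[.40,-.28,.40]));print("C",row(o,Rd,[w1[0],w1[1],.38]))
E
```

```text
g [0.55796017 0.05850886 0.08768831] pre [0.52052621 0.06803828 0.15197586] w1 [0.46678472 0.08171904 0.27      ]
A [0.0, 0.0, 0.0, 136.976, -110.017, -128.688]
B [0.0, 0.0, 0.475, 327.142, -312.59, -168.699]
C [0.0, 0.0, 0.475, 473.195, -650.185, -148.714]
```

jog_arm:
  motion:
    - [0,0,0,35,-28,-34,60]
    - [0,0,0,68,-55,-66,60]
    - [0,0,0,102,-82,-98,60]
    - [0,0,0.05,137,-110,-130,60]
    - [0,0,0.15,175,-150,-138,60]
    - [0,0,0.25,213,-190,-146,60]
    - [0,0,0.35,251,-231,-154,60]
    - [0,0,0.45,290,-272,-162,60]
    - [0,0,0.475,327,-313,-169,60]
    - [0,0,0.475,327,-313,-169,60]

```text
t: 2.25
eef_pos: [0.4025, -0.2752, 0.4014]
tool_rot: [-0.0, 0.993, -0.12, 0.001]
contact_force: [0.9, -0.3, 0.7]
gripper_width: 0.701
grasp_force: 0.0
```

```bash
python3 - <<'E'
from h import *
from station import bot
w=np.load("w.npy");o=bot.get_obs();L=np.radians(31);print(o["eef_pos"],o["q"],o["t"])
Rt=tool(w,L);Rd=tool(w,0)
w1=world(w,[-.10,w[5],.27])[0]
print("C",row(o,Rd,[w1[0],w1[1],.38]));print("W1",row(o,Rt,w1))
E
```

```text
[ 0.40249232 -0.27523557  0.40135466] [ 0.67606071  0.05079135 -0.2122329   1.73325488  0.00992581  1.35655623
 -1.34932224] 2.25
C [-0.001, -0.002, 0.009, -22.641, -361.983, 21.482]
W1 [-0.003, 0.539, 0.008, -22.895, -361.929, 131.482]
```

jog_arm:
  motion:
    - [0,0,0,-4,-60,4,60]
    - [0,0,0,-8,-120,7,60]
    - [0,0,0,-11,-180,11,60]
    - [0,0,0,-15,-240,14,60]
    - [0,0.1,0,-19,-300,18,60]
    - [0,0.25,0.008,-22,-350,40,60]
    - [0,0.4,0.008,-23,-362,90,60]
    - [0,0.54,0.008,-23,-362,131,60]
    - [0,0.54,0.008,-23,-362,131,60]
    - [0,0.54,0.008,-23,-362,131,60]

```text
t: 3.5
eef_pos: [0.4661, 0.0759, 0.2686]
tool_rot: [0.034, 0.956, -0.124, 0.264]
contact_force: [0.7, -0.1, -0.3]
gripper_width: 0.701
grasp_force: 0.0
```

```bash
python3 - <<'E'
from h import *
from station import bot
w=np.load("w.npy");o=bot.get_obs();L=np.radians(31);print(o["eef_pos"],o["q"],o["t"])
Rt=tool(w,L);g=world(w,face(0,w[5],.014))[0];pre=g-Rt.as_matrix()[:,2]*.075
print("pre",row(o,Rt,pre));print("g",row(o,Rt,g))
ps=bot.read_camera("side");pt=bot.read_camera("top")
im=np.hstack([cv2.resize(ps["pixels"][120:345,230:430],None,fx=2,fy=2),cv2.resize(pt["pixels"][165:315,250:400],(400,450))[:, :400]])
cv2.imwrite("pics/a.png",im[:,:,::-1])
E
```

```text
[0.46614267 0.07590294 0.26863294] [ 0.31129128 -0.09176294 -0.79562513  2.26960099  0.53845656  0.59763216
 -2.72145116] 3.5
pre [0.004, 0.002, -0.007, -13.005, -6.169, 128.145]
g [0.004, 0.002, -0.007, -12.84, -6.443, 203.144]
```

View pics/a.png

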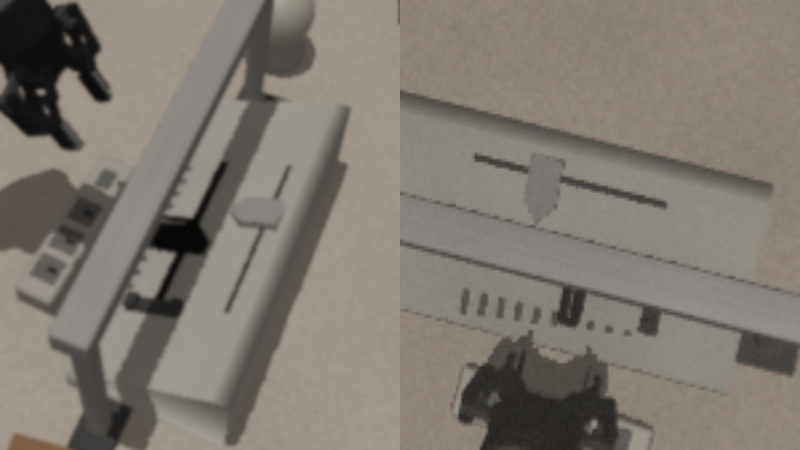

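jog_arm:
  motion:
    - [0,0,-0.007,-5,-3,45,60]
    - [0,0,-0.007,-10,-6,90,60]
    - [0,0,-0.007,-13,-6,128,60]
    - [0,0,-0.007,-13,-6,128,60]
    - [0,0,-0.007,-13,-6,128,60]

```text
t: 4.22
eef_pos: [0.5054, 0.0688, 0.1616]
tool_rot: [0.021, 0.964, -0.126, 0.235]
contact_force: [0.3, -0.1, -0.6]
gripper_width: 0.703
grasp_force: 0.0
```

```bash
python3 - <<'E'
from h import *
from station import bot
w=np.load("w.npy");o=bot.get_obs();L=np.radians(31);print(o["eef_pos"],o["q"],o["t"])
Rt=tool(w,L);g=world(w,face(0,w[5],.014))[0]
print("g",row(o,Rt,g))
ps=bot.read_camera("side");pt=bot.read_camera("top")
im=np.hstack([cv2.resize(ps["pixels"][120:345,230:430],None,fx=2,fy=2),cv2.resize(pt["pixels"][165:315,250:400],(400,450))[:, :400]])
cv2.imwrite("pics/b.png",im[:,:,::-1])
E
```

```text
[0.50539837 0.06876556 0.16163936] [-0.57784188  0.1366892   0.14704178  2.3428981   0.77699087  0.37923101
 -2.95588892] 4.225
g [-0.013, 0.066, -0.015, 13.677, -1.971, 90.254]
```

View pics/b.png

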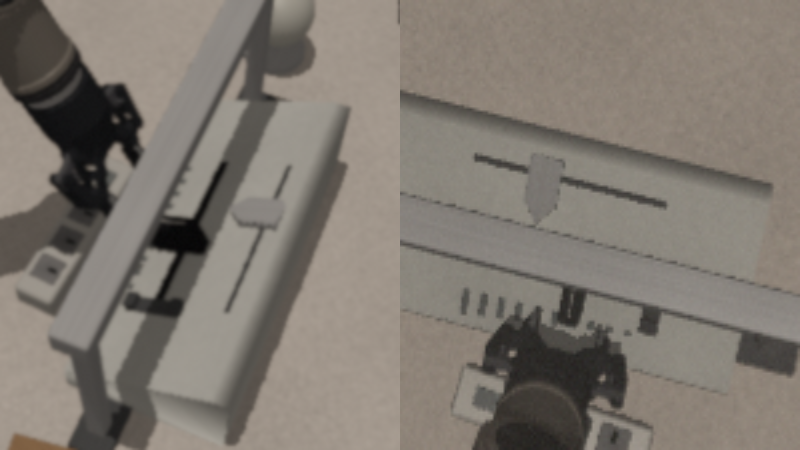

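jog_arm:
  motion:
    - [0,0,0,0,0,-50,60]
    - [0,0,0,0,0,-100,60]
    - [0,0,-0.17,0,0,-120,60]
    - [0,0,-0.35,0,0,-120,60]
    - [0,0,-0.53,0,0,-120,60]
    - [0,0,-0.71,0,0,-120,60]
    - [0,0,-0.89,0,0,-120,60]
    - [0,0,-1.07,0,0,-120,60]
    - [0,0,-1.25,0,0,-120,60]
    - [0,0,-1.43,0,0,-120,60]

```text
t: 5.58
eef_pos: [0.4506, 0.0809, 0.2696]
tool_rot: [0.17, 0.808, 0.539, 0.163]
contact_force: [-0.4, -0.1, 0.8]
gripper_width: 0.703
grasp_force: 0.0
```

```bash
python3 - <<'E'
from h import *
from station import bot
w=np.load("w.npy");o=bot.get_obs();L=np.radians(31);print(o["eef_pos"],o["q"],o["t"])
Rt=tool(w,L)*R.from_euler("z",np.pi);g=world(w,face(0,w[5],.014))[0]
w1=g-Rt.as_matrix()[:,2]*.2
print("w1",w1,row(o,Rt,w1))
E
```

```text
[0.45055981 0.080931   0.2695952 ] [-0.73231049 -0.15239693  0.16498432  2.30830292  0.55899767  0.71171802
 -1.33793812] 5.575
w1 [0.45813627 0.08392064 0.25912177] [-0.045, -0.061, -1.719, 4.693, 0.384, 12.404]
```

jog_arm:
  motion:
    - [0,0,-0.17,1,0,2,60]
    - [-0.01,-0.01,-0.35,1,0,3,60]
    - [-0.015,-0.02,-0.53,2,0,4,60]
    - [-0.02,-0.025,-0.71,2,0,6,60]
    - [-0.025,-0.03,-0.89,3,0,8,60]
    - [-0.03,-0.035,-1.07,3,0,9,60]
    - [-0.035,-0.045,-1.25,4,0,10,60]
    - [-0.04,-0.05,-1.43,4,0,11,60]
    - [-0.045,-0.06,-1.61,5,0,12,60]
    - [-0.045,-0.061,-1.719,5,0,12,60]

```text
t: 6.82
eef_pos: [0.4578, 0.0845, 0.2592]
tool_rot: [0.265, 0.121, 0.956, -0.033]
contact_force: [0.2, -0.1, 0.3]
gripper_width: 0.699
grasp_force: 0.0
```

```bash
cat > st.py <<'E'
from h import *
from station import bot
w=np.load("w.npy");o=bot.get_obs();L=np.radians(31);print(o["eef_pos"],o["q"],o["t"])
Rt=tool(w,L)*R.from_euler("z",np.pi);g=world(w,face(0,w[5],.014))[0]
print("pre",row(o,Rt,g-Rt.as_matrix()[:,2]*.075))
print("g",row(o,Rt,g))
E
python3 st.py
```

```text
[0.4577931  0.08446159 0.25921316] [-0.88750197 -0.14122966  0.26415697  2.34966735  0.73003133  0.69415278
  0.18254205] 6.825
pre [-0.0, -0.0, -0.002, -0.383, -0.4, 125.318]
g [-0.0, -0.0, -0.002, -0.401, -0.377, 200.318]
```

jog_arm:
  motion:
    - [0,0,0,0,0,45,60]
    - [0,0,0,0,0,90,60]
    - [0,0,0,0,0,125,60]
    - [0,0,0,0,0,125,60]
    - [0,0,0,0,0,125,60]

```text
t: 7.45
eef_pos: [0.5199, 0.0688, 0.1515]
tool_rot: [0.265, 0.123, 0.956, -0.032]
contact_force: [-0.5, 0.3, 0.2]
gripper_width: 0.706
grasp_force: 0.0
```

```bash
cat >> st.py <<'E'
import sys
if len(sys.argv)>1:
    ps=bot.read_camera("side");pt=bot.read_camera("top")
    im=np.hstack([cv2.resize(ps["pixels"][120:345,230:430],None,fx=2,fy=2),cv2.resize(pt["pixels"][165:315,250:400],(400,450))])
    cv2.imwrite(sys.argv[1],im[:,:,::-1])
E
python3 st.py pics/c.png
```

```text
[0.51986602 0.06876276 0.15151693] [-0.81662424  0.18629293  0.38984603  2.37197452  1.01255011  0.31500234
 -0.06432653] 7.45
pre [-0.0, -0.001, -0.006, -0.941, -0.533, 0.027]
g [-0.0, -0.001, -0.006, -1.049, -0.529, 75.027]
```

View pics/c.png

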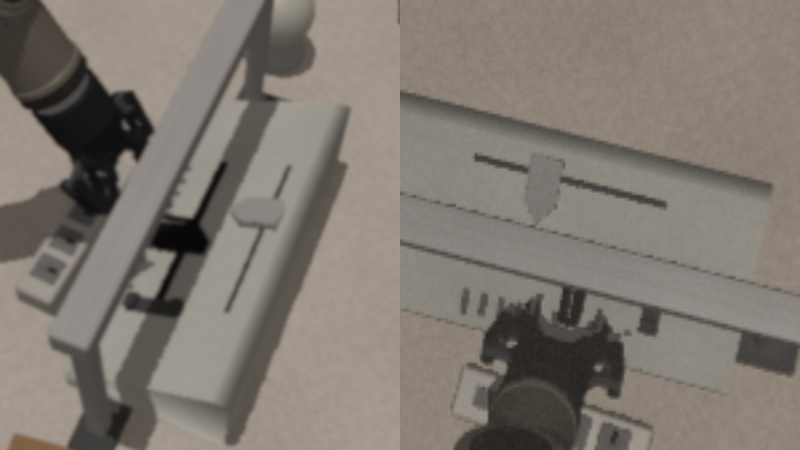

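jog_arm:
  motion:
    - [0,0,0,0,0,20,60]
    - [0,0,0,-1,0,40,60]
    - [0,0,0,-1,0,55,60]
    - [0,0,0,-1,0,67,60]
    - [0,0,0,-1,0,75,60]
    - [0,0,0,-1,0,75,60]

```text
t: 8.3
eef_pos: [0.558, 0.0597, 0.0875]
tool_rot: [0.265, 0.122, 0.956, -0.032]
contact_force: [-0.3, 0.5, -0.5]
gripper_width: 0.704
grasp_force: 0.0
```

```bash
python3 st.py
```

```text
[0.55802016 0.05965343 0.08746859] [-0.70453764  0.39025321  0.35744595  2.33781094  1.59181348  0.18267156
 -0.63624245] 8.3
pre [0.001, -0.001, -0.005, -0.236, -1.045, -75.074]
g [0.001, -0.001, -0.005, -0.311, -1.122, -0.074]
```

jog_arm:
  motion:
    - [0,0,0,0,0,0,15]
    - [0,0,0,0,0,0,15]
    - [0,0,0,0,0,0,15]
    - [0,0,0,0,0,0,15]
    - [0,0,0,0,0,0,15]
    - [0,0,0,0,0,0,15]
  grip_force: 30

```text
t: 9.05
eef_pos: [0.5576, 0.0598, 0.0872]
tool_rot: [0.265, 0.122, 0.956, -0.032]
contact_force: [-4.4, 1.9, 8.6]
gripper_width: 0.255
grasp_force: 32.7
```

```bash
python3 - <<'E'
from h import *
from station import bot
w=np.load("w.npy");o=bot.get_obs();Rc,p=cur(o)
cy=np.r_[-np.sin(w[2]),np.cos(w[2]),0]
print(o["eef_pos"],o["q"],o["gripper_width"]*85.4,"console y",(p-[w[0],w[1],0])@cy,"cy in tool",Rc.inv().apply(cy))
E
```

```text
[0.55763556 0.05976832 0.08715166] [-0.706301    0.39079567  0.3589571   2.33836165  1.59252452  0.18202832
 -0.63696896] 21.81728464878134 console y -0.030089515719710216 cy in tool [4.26059179e-03 9.99990566e-01 8.45516004e-04]
```

jog_arm:
  motion:
    - [0,0,0,0,-6,0,15]
    - [0,0,0,0,-14,0,15]
    - [0,0,0,0,-22,0,15]
    - [0,0,0,0,-30,0,15]
    - [0,0,0,0,-38,0,15]
    - [0,0,0,0,-46,0,15]
    - [0,0,0,0,-51,0,15]
    - [0,0,0,0,-53,0,15]
    - [0,0,0,0,-53,0,15]

```text
t: 10.18
eef_pos: [0.5446, 0.0087, 0.0872]
tool_rot: [0.265, 0.122, 0.956, -0.032]
contact_force: [-4.2, 2.3, 7.2]
gripper_width: 0.253
grasp_force: 32.5
```

jog_arm:
  motion:
    - [0,0,0,0,-2,0,15]
    - [0,0,0,0,-4,0,15]
    - [0,0,0,0,-5,0,15]
    - [0,0,0,0,-5,0,15]

```text
t: 10.68
eef_pos: [0.5435, 0.0042, 0.0872]
tool_rot: [0.265, 0.121, 0.956, -0.032]
contact_force: [-3.7, 3.0, 7.7]
gripper_width: 0.251
grasp_force: 32.5
```

jog_arm:
  motion:
    - [0,0,0,0,-2,0,15]
    - [0,0,0,0,-3,0,15]
    - [0,0,0,0,-3,0,15]

```text
t: 11.05
eef_pos: [0.5428, 0.0013, 0.0872]
tool_rot: [0.265, 0.121, 0.956, -0.032]
contact_force: [-2.8, 3.0, 6.8]
gripper_width: 0.252
grasp_force: 32.5
```

jog_arm:
  motion:
    - [0,0,0,0,-1,0,15]
    - [0,0,0,0,-2,0,15]
    - [0,0,0,0,-2,0,15]

```text
t: 11.42
eef_pos: [0.5427, 0.001, 0.0872]
tool_rot: [0.265, 0.12, 0.956, -0.031]
contact_force: [-1.3, 7.0, 4.6]
gripper_width: 0.253
grasp_force: 32.0
```

jog_arm:
  motion:
    - [0,0,0,0,-2,0,15]
    - [0,0,0,0,-2,0,15]
    - [0,0,0,0,-2,0,15]

```text
t: 11.8
eef_pos: [0.5427, 0.0009, 0.0872]
tool_rot: [0.265, 0.119, 0.956, -0.03]
contact_force: [0.5, 10.7, 2.3]
gripper_width: 0.251
grasp_force: 31.8
```

```bash
python3 - <<'E'
from h import *
from station import bot
w=np.load("w.npy");o=bot.get_obs();Rc,p=cur(o)
cy=np.r_[-np.sin(w[2]),np.cos(w[2]),0]
y=(p-[w[0],w[1],0])@cy
print(o["q"],"console y",y,"target y",w[4],"if stop=-.09, shift mm",(w[4]+.09)*1e3,"by arm",(w[4]-y)*1e3)
for c in("top","side"):
  p=bot.read_camera(c)
  for n in ("dimmer_grip","pointer_tip"): print(c,n,[(np.round(d["xy"],1).tolist(),round(d["score"],2)) for d in bot.tip_of(n,p)[:2]])
E
```

```text
[-0.46302432  0.34744478  0.22636369  2.3873021   1.92032205  0.18519849
 -0.8291351 ] console y -0.09081113485507852 target y 0.023435305613179306 if stop=-.09, shift mm 113.4353056131793 by arm 114.24644046825783
top dimmer_grip [([302.0, 253.0], 0.73), ([337.4, 265.8], 0.39)]
top pointer_tip [([304.5, 238.6], 0.5)]
side dimmer_grip [([305.5, 258.2], 0.76)]
side pointer_tip [([342.1, 222.5], 0.85)]
```

```bash
python3 - <<'E'
from h import *
from station import bot
w=np.load("w.npy")
def yu(p,px,n,off):
    return np.round(least_squares(lambda a:(proj(p,world(w,face(a[1],a[0],n)))+off-px).ravel(),[0,.05]).x*1e3,1)
for c,off in(("top",w[6:8]),("side",w[8:10])):
  for i in range(4):
    p=bot.read_camera(c)
    for d in bot.tip_of("pointer_tip",p)[:1]: print(c,"tip",yu(p,d["xy"],.014,off),round(d["score"],2))
  for d in bot.spot_in("pointer_tip",p)[:1]: print(c,"spot",yu(p,d["xy"],.014,off),round(d["score"],2))
  U=(lambda a:np.array(a)/3.2+[190,180]) if c=="top" else (lambda a:np.array(a)/3+[250,150])
  for px in ([(357,193),(369,117),(343,170),(382,175)] if c=="top" else [(288,228),(303,208),(327,247),(367,208),(357,253)]): print(c,px,yu(p,U(px),.014,off))
E
```

```text
top tip [24.3 43.2] 0.53
top tip [16.8 46.8] 0.47
top tip [17.  49.2] 0.48
top tip [21.8 47.2] 0.81
top spot [14.9 84.1] 0.61
top (357, 193) [25.  43.1]
top (369, 117) [ 27.4 113.3]
top (343, 170) [41. 61.]
top (382, 175) [ 6.3 64.4]
side tip [19.9 47.9] 0.73
side tip [26.7 37.6] 0.7
side tip [28.7 33.8] 0.57
side tip [26.7 38.1] 0.68
side spot [25.9 74.3] 0.86
side (288, 228) [17.6 51.6]
side (303, 208) [37.9 56.6]
side (327, 247) [ 3.2 91.2]
side (367, 208) [ 42.6 110.2]
side (357, 253) [  0.3 117.4]
```

jog_arm:
  motion:
    - [0,0,0,0,8,0,15]
    - [0,0,0,0,20,0,15]
    - [0,0,0,0,32,0,15]
    - [0,0,0,0,44,0,15]
    - [0,0,0,0,56,0,15]
    - [0,0,0,0,68,0,15]
    - [0,0,0,0,80,0,15]
    - [0,0,0,0,92,0,15]
    - [0,0,0,0,104,0,15]
    - [0,0,0,0,110,0,15]

```text
t: 14.25
eef_pos: [0.5687, 0.1029, 0.0872]
tool_rot: [0.264, 0.122, 0.956, -0.033]
contact_force: [-7.2, -2.0, 11.2]
gripper_width: 0.252
grasp_force: 33.2
```

jog_arm:
  motion:
    - [0,0,0,0,2,0,15]
    - [0,0,0,0,2,0,15]
    - [0,0,0,0,2,0,15]

```text
t: 14.62
eef_pos: [0.5692, 0.1048, 0.0872]
tool_rot: [0.264, 0.122, 0.956, -0.033]
contact_force: [-5.0, 0.1, 9.4]
gripper_width: 0.257
grasp_force: 33.0
```

```bash
cat > y.py <<'E'
from h import *
from station import bot
w=np.load("w.npy");o=bot.get_obs();Rc,p=cur(o)
cy=np.r_[-np.sin(w[2]),np.cos(w[2]),0]
print(o["q"],"console y",(p-[w[0],w[1],0])@cy,o["t"],o["gripper_width"]*85.4)
E
python3 y.py
```

```text
[-0.76926165  0.41614366  0.33447132  2.28374618  1.34175362  0.22614542
 -0.46215844] console y 0.016373574303726685 14.625 21.959984448134364
```

jog_arm:
  motion:
    - [0,0,0,0,3,0,15]
    - [0,0,0,0,6,0,15]
    - [0,0,0,0,6.5,0,15]
    - [0,0,0,0,6.5,0,15]
    - [0,0,0,0,6.5,0,15]

```text
t: 15.25
eef_pos: [0.5706, 0.1106, 0.0872]
tool_rot: [0.264, 0.122, 0.956, -0.033]
contact_force: [-6.6, 0.1, 10.1]
gripper_width: 0.256
grasp_force: 33.1
```

```bash
python3 y.py; python3 - <<'E'
from station import bot
import cv2,numpy as np
ps=bot.read_camera("side")["pixels"];pt=bot.read_camera("top")["pixels"]
f=lambda a,s:cv2.resize(a,s,interpolation=cv2.INTER_CUBIC)
im=np.hstack([f(ps[190:280,290:390],(440,396)),f(pt[210:290,280:350],(346,396))])
cv2.imwrite("pics/d.png",np.clip(im[:,:,::-1]*1.5,0,255))
E
```

```text
[-0.77211992  0.41920214  0.3253854   2.27550844  1.31509838  0.23545245
 -0.44449444] console y 0.022421208471913364 15.25 21.88247262200935[ WARN:0@0.756] global loadsave.cpp:1063 imwrite_ Unsupported depth image for selected encoder is fallbacked to CV_8U.
```

View pics/d.png

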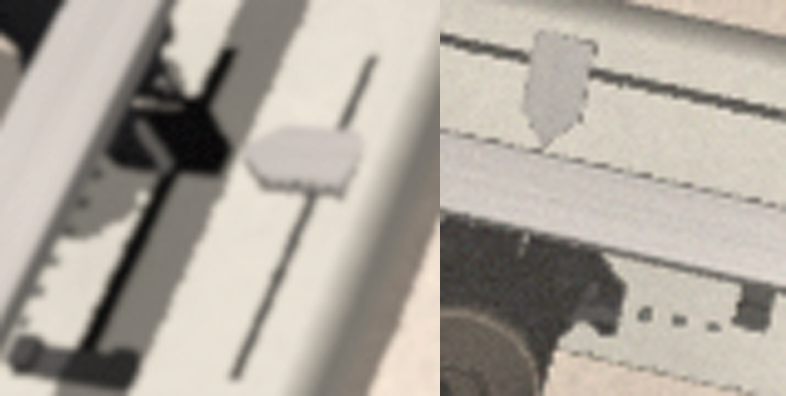

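```bash
python3 - <<'E'
from h import *
cam=json.load(open("cam.json"));w=np.load("w.npy")
def S(P): return np.round((proj(cam["side"],world(w,P))-w[8:10]-[290,190])*4.4+ .5*3.4).tolist()
def Tt(P): return np.round((proj(cam["top"],world(w,P))-w[6:8]-[280,210])*4.94+2).tolist()
y=.0232
print("grip upper end n0 -,+; n50 -,+",S([face(.035,y+a,n) for n in(0,.05) for a in(-.011,.011)]))
for y in(.0205,.0235,.0265):
  print("ptr",y,"tip, rear-,rear+",S([face(.044,y,.014),face(.108,y-.017,.014),face(.108,y+.017,.014)]),"top",Tt([face(.044,y,.014),face(.108,y-.017,.014),face(.108,y+.017,.014)]))
print("track ends slot(u=.08?) stop lug",S([face(.035,-.1115,.012),face(0,-.101,0)]),Tt([face(-.035,-.1115,.012)]))
E
```

```text
grip upper end n0 -,+; n50 -,+ [[226.0, 177.0], [241.0, 145.0], [192.0, 118.0], [208.0, 85.0]]
ptr 0.0205 tip, rear-,rear+ [[238.0, 150.0], [335.0, 185.0], [357.0, 133.0]] top [[110.0, 149.0], [160.0, 50.0], [102.0, 37.0]]
ptr 0.0235 tip, rear-,rear+ [[240.0, 146.0], [337.0, 181.0], [359.0, 129.0]] top [[105.0, 148.0], [155.0, 48.0], [97.0, 35.0]]
ptr 0.0265 tip, rear-,rear+ [[242.0, 141.0], [339.0, 176.0], [361.0, 124.0]] top [[100.0, 147.0], [150.0, 47.0], [92.0, 34.0]]
track ends slot(u=.08?) stop lug [[129.0, 357.0], [89.0, 344.0]] [[307.0, 326.0]]
```

jog_arm:
  motion:
    - [0,0,0,0,0,0,50]
    - [0,0,0,0,0,0,50]
    - [0,0,0,0,0,0,50]
    - [0,0,0,0,0,0,50]
    - [0,0,0,0,0,-20,50]
    - [0,0,0,0,0,-50,50]
    - [0,0,0,0,0,-90,50]
    - [0,0,0,0,0,-140,50]
    - [0,0,0,0,0,-190,50]
    - [0,0,0,0,0,-200,50]

```text
t: 16.6
eef_pos: [0.4715, 0.1375, 0.261]
tool_rot: [0.266, 0.122, 0.956, -0.031]
contact_force: [1.4, -0.3, -1.0]
gripper_width: 0.583
grasp_force: 0.0
```

```bash
python3 y.py; python3 - <<'E'
from h import *
from station import bot
w=np.load("w.npy")
f=lambda a,s:cv2.resize(a,s,interpolation=cv2.INTER_CUBIC)
ims={}
for c in("top","side"):
  A=[bot.read_camera(c) for _ in range(6)];ims[c]=np.mean([a["pixels"] for a in A],0)
  for n in("dimmer_grip","pointer_tip"): print(c,n,[(np.round(d["xy"],1).tolist(),round(d["score"],2)) for a in A[-4:] for d in bot.tip_of(n,a)[:1]])
cv2.imwrite("topavg.png",ims["top"][:,:,::-1]);cv2.imwrite("sideavg.png",ims["side"][:,:,::-1])
im=np.hstack([f(ims["side"][205:270,305:375],(560,520))[:,:400],f(ims["top"][205:285,282:342],(390,520))])
cv2.imwrite("pics/e.png",np.clip(im[:,:,::-1]*1.6,0,255).astype(np.uint8))
E
```

```text
[-0.79422053 -0.05298024  0.09177135  2.27591281  0.70429562  0.70870817
  0.11789593] console y 0.02399712608056248 16.6 49.77259841681961
top dimmer_grip [([309.0, 303.7], 0.75), ([300.6, 255.8], 0.55), ([300.6, 254.8], 0.5), ([299.7, 255.2], 0.51)]
top pointer_tip [([302.1, 241.1], 0.68), ([300.4, 238.3], 0.79), ([303.4, 241.4], 0.76), ([302.0, 237.6], 0.5)]
side dimmer_grip [([325.1, 217.3], 0.96), ([322.3, 217.5], 0.98), ([325.7, 220.0], 0.56)]
side pointer_tip [([341.9, 221.9], 0.59), ([343.8, 223.2], 0.76), ([342.5, 223.3], 0.6), ([343.2, 225.1], 0.72)][ WARN:0@8.228] global loadsave.cpp:1063 imwrite_ Unsupported depth image for selected encoder is fallbacked to CV_8U.
```

View pics/e.png

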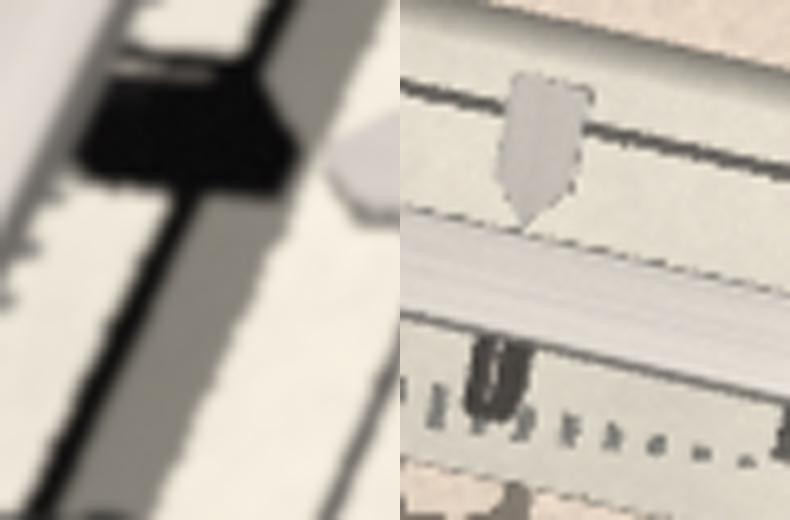

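```bash
python3 - <<'E'
from h import *
cam=json.load(open("cam.json"));w=np.load("w.npy")
def yu(c,px,n):
    off=w[6:8] if c=="top" else w[8:10]
    s,o=((6.5,[282,205]) if c=="top" else (8,[305,205]))
    px=(np.array(px)-([400,0] if c=="top" else [0,0])+.5)/s-.5+o
    return np.round(least_squares(lambda a:(proj(cam[c],world(w,face(a[1],a[0],n)))-off*1-px).ravel(),[0,.02]).x*1e3,1)
for name,c,px,n in [("grip stripe top","top",(505,345),.05),("grip stripe low","top",(494,405),.05),("grip end L","top",(466,405),.05),("grip end R","top",(524,412),.05),
 ("ptr tip","top",(523,228),.014),("ptr rearmid","top",(554,82),.014),("ptr shoulder R","top",(576,185),.014),("ptr shoulder L","top",(497,178),.014),
 ("grip base +","side",(300,150),0),("grip base -","side",(280,190),0),("ptr tip upper","side",(327,158),.014)]: print(name,yu(c,px,n))
E
```

```text
grip stripe top [18.9  1.6]
grip stripe low [ 18.6 -26.3]
grip end L [ 30.6 -29.2]
grip end R [  5.3 -26.3]
ptr tip [24.6 43.4]
ptr rearmid [ 23.5 110.6]
ptr shoulder R [ 5.5 67.7]
ptr shoulder L [39.9 62.9]
grip base + [31.4 29.6]
grip base - [16.3 29.1]
ptr tip upper [19.2 49.4]
```

```bash
python3 - <<'E'
from h import *
cam=json.load(open("cam.json"));w=np.load("w.npy")
out=[]
for c,off,(x0,x1,y0,y1),s in (("side",w[8:10],(312,372,208,256),6.6),("top",w[6:8],(282,342,210,285),6.6)):
    im=cv2.resize(cv2.imread(c+"avg.png")[y0:y1,x0:x1],None,fx=s,fy=s,interpolation=2);im=np.clip(im*1.8+15,0,255).astype(np.uint8)
    def L(P,Q,col):
        a=(proj(cam[c],world(w,[P,Q]))+off-[x0,y0]+.5)*s
        cv2.line(im,*[tuple(int(t) for t in k) for k in a],col,1)
    y=.0232
    for n in(0,.05):
        q=[face(u,y+d,n) for u,d in((-.035,-.011),(-.035,.011),(.035,.011),(.035,-.011))]
        for i in range(4):L(q[i],q[i-1],(0,0,255) if n else (0,160,255))
    y=.0235
    for n in(0,.014):
        q=[face(u,y+d,n) for u,d in((.044,0),(.066,.017),(.108,.017),(.108,-.017),(.066,-.017))]
        for i in range(5):L(q[i],q[i-1],(255,0,0) if n else (0,200,0))
    for n in (0,.012):
        q=[face(u,-.1115+d,n) for u,d in((-.035,-.01),(-.035,.01),(.035,.01),(.035,-.01))]
        for i in range(4):L(q[i],q[i-1],(255,0,255))
    print(im.shape);out.append(im)
h=max(i.shape[0] for i in out)
out=[cv2.copyMakeBorder(i,0,h-i.shape[0],0,0,0) for i in out]
cv2.imwrite("pics/f.png",np.hstack(out))
E
```

```text
(317, 396, 3)
(495, 396, 3)
```

View pics/f.png

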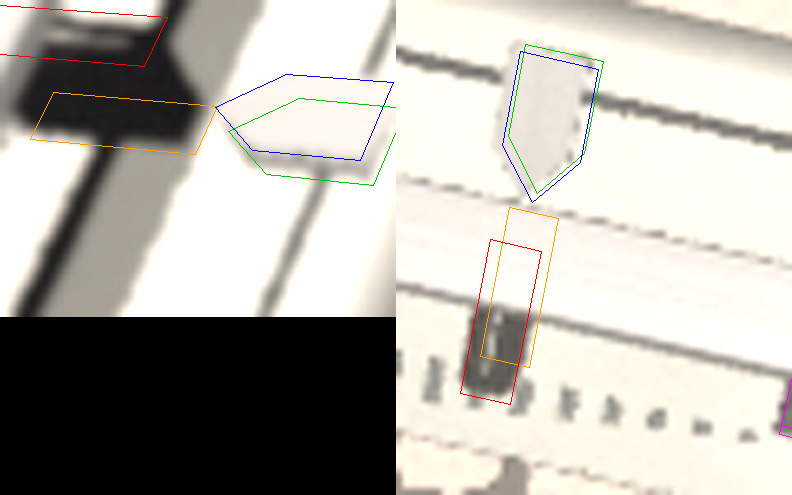

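```bash
python3 - <<'E'
from h import *
cam=json.load(open("cam.json"));w=np.load("w.npy")
ys=np.arange(-.010,.0601,.002)
def prof(c,n,us):
    off=w[6:8] if c=="top" else w[8:10]
    im=cv2.imread(c+"avg.png",0).astype(np.float32)
    uv=np.array([proj(cam[c],world(w,[face(u,y,n) for y in ys]))+off for u in us]).astype(np.float32)
    return np.round(cv2.remap(im,uv[...,0],uv[...,1],cv2.INTER_LINEAR).mean(0)).astype(int)
print("y",(ys*1e3).round().astype(int).tolist())
for c,n,us,t in(("top",.014,np.arange(.072,.080,.002),"ptr"),("top",.014,np.arange(.096,.104,.002),"ptr rear"),("side",.014,np.arange(.07,.08,.002),"ptr"),("side",.014,np.arange(.09,.1,.002),"ptr rear"),
  ("top",.05,np.arange(-.028,-.012,.002),"grip"),("side",.05,np.arange(.008,.02,.002),"grip"),("side",.0,np.arange(.015,.03,.002),"grip base (minus side)")): print(c,t,prof(c,n,us).tolist())
E
```

```text
y [-10, -8, -6, -4, -2, 0, 2, 4, 6, 8, 10, 12, 14, 16, 18, 20, 22, 24, 26, 28, 30, 32, 34, 36, 38, 40, 42, 44, 46, 48, 50, 52, 54, 56, 58, 60]
top ptr [136, 137, 137, 137, 137, 137, 137, 137, 138, 134, 121, 118, 118, 119, 120, 120, 120, 119, 119, 118, 118, 119, 119, 120, 119, 118, 117, 115, 126, 137, 139, 139, 139, 139, 139, 139]
top ptr rear [107, 108, 110, 110, 109, 107, 108, 109, 109, 107, 108, 113, 118, 120, 121, 120, 120, 120, 120, 119, 119, 119, 121, 121, 121, 121, 118, 114, 111, 109, 107, 104, 107, 108, 108, 109]
side ptr [149, 149, 149, 144, 129, 110, 94, 96, 105, 118, 125, 129, 130, 131, 131, 130, 130, 130, 130, 130, 130, 131, 131, 130, 130, 132, 138, 144, 149, 151, 151, 151, 151, 151, 151, 150]
side ptr rear [110, 111, 111, 106, 96, 88, 85, 93, 106, 117, 125, 129, 131, 131, 131, 131, 131, 130, 130, 130, 131, 131, 132, 131, 130, 127, 122, 117, 113, 111, 109, 107, 108, 109, 109, 112]
top grip [107, 116, 129, 131, 132, 132, 132, 120, 112, 106, 94, 71, 53, 46, 44, 44, 47, 59, 62, 52, 45, 44, 51, 85, 120, 129, 124, 116, 109, 107, 118, 128, 129, 130, 130, 130]
side grip [8, 8, 8, 8, 7, 8, 7, 7, 7, 8, 8, 8, 9, 14, 23, 36, 41, 38, 34, 51, 81, 113, 131, 141, 143, 144, 145, 145, 145, 145, 144, 144, 144, 144, 144, 145]
side grip base (minus side) [82, 82, 82, 82, 82, 82, 83, 83, 83, 83, 80, 73, 61, 45, 30, 20, 17, 16, 15, 15, 15, 16, 18, 22, 29, 37, 47, 58, 66, 74, 79, 81, 83, 83, 83, 83]
```

jog_arm:
  motion:
    - [0,0,0,0,0,50,60]
    - [0,0,0,0,0,100,60]
    - [0,0,0,0,0,125,60]
    - [0,0,0,0,0,145,60]
    - [0,0,0,0,0,165,60]
    - [0,0,0,0,0,185,60]
    - [0,0,0,0,0,200,60]
    - [0,0,0,0,0,200,60]
    - [0,0,0,0,0,200,60]

```text
t: 19.12
eef_pos: [0.5709, 0.1111, 0.0869]
tool_rot: [0.264, 0.122, 0.956, -0.033]
contact_force: [0.0, -0.6, -0.2]
gripper_width: 0.705
grasp_force: 0.0
```

jog_arm:
  motion:
    - [0,0,0,0,0,0,15]
    - [0,0,0,0,0,0,15]
    - [0,0,0,0,0,0,15]
    - [0,0,0,0,0,0,15]
    - [0,0,0,0,0,0,15]
    - [0,0,0,0,0,0,15]

```text
t: 19.88
eef_pos: [0.571, 0.1111, 0.0871]
tool_rot: [0.264, 0.122, 0.956, -0.032]
contact_force: [-3.8, -0.6, 6.4]
gripper_width: 0.253
grasp_force: 32.2
```

```bash
python3 y.py
```

```text
[-0.76058947  0.41809307  0.31141765  2.274169    1.31993395  0.24034598
 -0.44778897] console y 0.022915090536451323 19.875 21.568889080749983
```

jog_arm:
  motion:
    - [0,0,0,0,1,0,15]
    - [0,0,0,0,2,0,15]
    - [0,0,0,0,3,0,15]
    - [0,0,0,0,3,0,15]
    - [0,0,0,0,3,0,15]

```text
t: 20.5
eef_pos: [0.5715, 0.1133, 0.0871]
tool_rot: [0.264, 0.122, 0.956, -0.033]
contact_force: [-5.5, -0.7, 7.9]
gripper_width: 0.256
grasp_force: 32.5
```

```bash
python3 y.py
```

```text
[-0.76173688  0.41944411  0.30750527  2.27062771  1.30843289  0.24503067
 -0.44035057] console y 0.025261589689440533 20.5 21.887823222705762
```

Release and retreat.

jog_arm:
  motion:
    - [0,0,0,0,0,0,50]
    - [0,0,0,0,0,0,50]
    - [0,0,0,0,0,0,50]
    - [0,0,0,0,0,0,50]
    - [0,0,0,0,0,-20,50]
    - [0,0,0,0,0,-50,50]
    - [0,0,0,0,0,-90,50]
    - [0,0,0,0,0,-140,50]
    - [0,0,0,0,0,-190,50]
    - [0,0,0,0,0,-200,50]

```text
t: 21.75
eef_pos: [0.4722, 0.1405, 0.261]
tool_rot: [0.266, 0.122, 0.956, -0.031]
contact_force: [-0.2, -0.5, -0.0]
gripper_width: 0.583
grasp_force: 0.0
```

jog_arm:
  motion:
    - [0,0,0,0,0,0,50]
    - [0,0,0,0,0,0,50]
    - [0,0,0,0,0,0,50]

```text
t: 22.12
eef_pos: [0.4722, 0.1385, 0.2569]
tool_rot: [0.263, 0.122, 0.956, -0.034]
contact_force: [-0.1, 0.0, 0.4]
gripper_width: 0.589
grasp_force: 0.0
```

```bash
python3 - <<'E'
from h import *
from station import bot
cam=json.load(open("cam.json"));w=np.load("w.npy")
ys=np.arange(-.002,.0561,.002)
im={c:np.mean([cv2.cvtColor(bot.read_camera(c)["pixels"],7) for _ in range(5)],0).astype(np.float32) for c in("top","side")}
def prof(c,n,us):
    off=w[6:8] if c=="top" else w[8:10]
    uv=np.array([proj(cam[c],world(w,[face(u,y,n) for y in ys]))+off for u in us]).astype(np.float32)
    return np.round(cv2.remap(im[c],uv[...,0],uv[...,1],cv2.INTER_LINEAR).mean(0)).astype(int)
print("y",(ys*1e3).round().astype(int).tolist())
for c,n,us,t in(("top",.014,np.arange(.072,.080,.002),"ptr"),("side",.014,np.arange(.07,.08,.002),"ptr"),
  ("top",.05,np.arange(-.028,-.012,.002),"grip"),("side",.05,np.arange(.008,.02,.002),"grip")): print(c,t,prof(c,n,us).tolist())
E
```

```text
y [-2, 0, 2, 4, 6, 8, 10, 12, 14, 16, 18, 20, 22, 24, 26, 28, 30, 32, 34, 36, 38, 40, 42, 44, 46, 48, 50, 52, 54, 56]
top ptr [138, 137, 138, 138, 139, 134, 121, 117, 118, 119, 119, 120, 120, 120, 119, 119, 119, 119, 120, 120, 120, 119, 118, 116, 126, 137, 139, 139, 140, 139]
side ptr [129, 111, 95, 97, 106, 118, 125, 129, 131, 131, 131, 131, 131, 131, 130, 131, 131, 132, 131, 131, 131, 132, 138, 145, 149, 151, 151, 152, 152, 151]
top grip [133, 133, 132, 121, 113, 110, 113, 116, 103, 70, 51, 45, 44, 45, 53, 64, 58, 48, 45, 45, 66, 108, 121, 116, 110, 108, 118, 129, 130, 130]
side grip [8, 8, 8, 8, 8, 8, 8, 8, 8, 9, 11, 20, 32, 43, 40, 36, 37, 67, 98, 126, 137, 143, 145, 145, 145, 145, 145, 144, 144, 145]
```

```bash
python3 -c "
from station import bot
print(bot.hand_in())"
```

```text
the job is handed in; nothing more can be done
None
```

I ran the grip firmly against its off stop, slid it back level with the pointer tip (both camera views agree to about 1 mm), released it, backed the arm clear and handed the job in at about 22 s; the hand-in returned no verdict.

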